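# Shut the cartridge press and draw its plunger back

## Task

Push the open door of the small upright cartridge press shut until it clicks home on its catch. Then take the black knob on top and draw the plunger rod straight up out of its collar by 50 mm, which is when the dark ring around the rod has just come clear, without wrenching it sideways or pulling it right out, and finish the job still holding it there by the knob. The other things on the bench stay where they are.

Things in the scene. Friction and masses are not known exactly. Their poses are not given: they have to be found in the camera images.
- press: Cartridge press, fixed: grey open-fronted housing 100 deep (x) x 120 wide (y) x 155 mm high on a dark foot 130 x 140 x 12 mm; a cartridge stands inside. Origin: under its middle, at table height. x to its back, y to its left seen from the robot, z up; turned up to 0.4 rad from facing the robot. The door hangs on its front, x = -50 mm. The rod rises out of the flat top (155 mm) above the origin.
- collar (a point): Centre of the mouth of the rod's bore in the flat top of the press, 155 mm above the table; z points up along the bore. The bore is 17.2 mm wide and 45 mm deep through the head of the press, with open space below.
- door (a joint): Door angle, rad: 0 shut, starts 0.55 to 1.0, stop 1.4. Aluminium panel 110 wide, 8 thick, 16 to 150 mm above the table, on an upright hinge at its left (+y) edge; swings open towards the robot, stays where left. A sprung ball catch resists from 0.15 rad, is passed at about 0.07 with 5 to 8 N of push at the free edge, then draws it to 0 and keeps it; let go before that, it springs back a little.
- door_hinge (a point): Point on the hinge axis at the door's top edge, 150 mm above the table, in the plane of the door's inner face (press frame: x -50, y +57 mm); the outer face lies 8 mm in front of it. Its axes turn with the door: y lies along the door from free edge to hinge, -x points out of the outer face.
- door_edge (a point): Point on the door's outer face where it can be pushed: 80 mm from the hinge, 125 mm above the table (25 mm below the door's top). Its axes turn with the door: -x points out of the outer face. A black finger pull, 10 mm proud, sits lower at the free edge, 31 to 71 mm above the table.
- rod: Plunger rod: steel, 16 mm thick, upright, loose in the bore, 0.18 to 0.33 kg, drops back if let go. Origin: on its axis under the 26 mm wide shoulder that rests on the press's top when fully in; z up. It reaches 105 mm below. Above: black round knob, 32 mm wide, from 13 to 43 mm over the origin. A dark ring 4 mm high, lower edge 50 mm below the origin, hides in the bore when the rod is in.
- knob (a point): Centre of the knob on the rod, on its axis, 28 mm above rod's origin, so 183 mm above the table when the rod is fully in; any grasp direction round it will do.
- grout_tub: Bystander: round grey open tub, 142 mm wide and 110 mm high, fixed; origin under its centre. It and the press trade places between starts.
- cap_a: Bystander: blue tile-levelling cap 42 mm wide, 34 mm high, beside the press; origin under its centre.
- cap_b: Bystander: a second such cap, on the other side of the press.
- cap_c: Bystander: a third such cap, on the bench between the press and the tub, towards the robot.
- spacer_jar: Bystander: lidded jar 64 mm wide, 75 mm high; origin under its centre.
- mallet: Bystander: rubber mallet lying down, 280 mm long.
- margin_trowel: Bystander: trowel lying down, 260 mm long.
- loose_tile: Bystander: tile 100 x 100 x 8 mm lying on the bench.
Mind the look-alikes: they are no part of the job. Leave any orange or turquoise look-alike of the rod alone.

How it is judged (in metres and radians):
On the way:
1. the door is shut on its catch, the rod still fully in (value of joint door below 0.03 rad and z of rod in the frame of collar below 0.008 m), for 0.2 s.
At the end, for the whole second after the job is handed in: The door is shut on its catch (within 0.03 rad), and the fingers hold the rod still, 50 mm (within 10 mm) up out of the collar, in line with the bore (within 0.06 rad) and not jammed in it (less than 15 N between rod and press) (value of joint door below 0.03 rad and z of rod in the frame of collar between 0.04 and 0.06 m and angle between the z axis of rod and the z axis of collar, either way round below 0.06 rad and contact force between the fingers and rod above 3 N and contact force between rod and press below 15 N and linear speed of rod below 0.01 m/s); the arm keeps its last pose, push and grip.
It fails at once if the rod is pulled out of its bore, or nearly (more than 80 mm) (z of rod in the frame of collar above 0.08 m).
It fails at once if the rod is wrenched against the press with more than 35 N (contact force between rod and press above 35 N).
It fails at once if a bystander is moved by more than 30 mm (distance of any of cap_a, cap_b, cap_c, spacer_jar, mallet, margin_trowel, loose_tile from where it was at the start of the episode above 0.03 m).
It also fails if it takes over 48 s, if anything falls off the work surface, if the arm or the gripper's body presses on something with over 40 N, if the wrist force passes 120 N, or if a joint passes its speed limit or range.

## Robot

A 7-joint arm with a two-finger parallel gripper is mounted at the origin on the work surface. World frame = base frame: x ahead of the robot, y to its left, z up, the work surface at z = 0. Lengths are in mm, angles in rad, forces in N, time in s.
With the tool pointing down it reaches from about 400 to 875 mm from the base axis. Payload 4.4 kg.
Tool frame: the origin (TCP) lies at the very end of the fingers, on their centre line; the grasp point (between the pads) lies 19 mm behind it (ctrl.pinch_z is the z of the grasp point in the tool frame, in mm); z points along the fingers, x is the direction in which the jaws open and shut, and the axes are right-handed (so a half turn about z gives the same grasp; the last joint's range is limited). The gripper opens to 85 mm and grips with 20 to 120 N. Pads are 22 mm wide; open, the fingers measure 114 mm over their backs; the gripper's body (76 mm by 85 mm) begins 54 mm behind the grasp point. The pads swing forward as they close: fully open they stand 13 mm farther back than shut.
Start: joints at [-1.292, 0.628, 0.038, 1.517, -0.027, 0.996, -0.02], TCP at [219.682, 611.766, 231.313] pointing down, gripper open.
Joint ranges: [-3.06, 3.06], [-0.37, 2.12], [-1.25, 1.32], [0.18, 2.47], [-1.1, 4.24], [0.23, 1.98], [-2.94, 2.94]. Speed limits (rad/s): [2.57, 2.57, 3.14, 3.14, 3.14, 3.14, 3.14].

## Interface

Orientations are given as [roll, pitch, yaw] about the fixed x, y, z axes, in that order (R = Rz(yaw) Ry(pitch) Rx(roll)).
In Python, from cell import sensors, get_image, order, ctrl gives the robot as it stands.
- The arm moves only by the tool arm_command, never from a script. Its argument "rows" is a list that holds one entry, the list of rows, each a list of 6 numbers: the shift along the tool's x, y, z in mm, then the turn, a rotation vector about the tool's x, y, z in degrees. A call has 1 to 20 rows; each row is the pose to reach, as a shift and turn from the pose commanded when the call began, along the tool's axes at that moment; what a row does not reach only later rows make up. A row lasts 1/12 s, in which the tool goes at most 41.7 mm and 7.16 degrees, less where a joint would pass 70% of its speed; a pose out of reach is approached as far as the arm can. A call with a gripper value outside its range is refused whole. "claw" is the opening, from -1 (shut) to 1 (fully open), set as the call begins (left out, the last holds). The fingers move at their own pace and stop on an object; the grip force is fixed at half the most. Time passes only in rows, so rows that repeat a pose let the fingers close. It gives the time, the measured TCP pose, the force and the opening at its end, in the units of the state.
- sensors.read_state(): the state, without advancing time (a new reading comes with each control period).
- get_image(name): name is "scene" or "top" or "wrist"; returns a dict with "pixels" (420x560x3 uint8, red, green, blue), "z_map" (420x560 float32, mm along the optical axis (not along the pixel's ray), 0 where there is no reading), "K" (3x3 intrinsics, pixels), "k1" (the pictures are not rectified: a ray, as slopes to the right and down, at radius r is drawn at 1 + k1 r^2 times it, then the intrinsics apply), "pose" (4x4, takes a point from camera to world coordinates). Camera axes: x right, y up, looking along -z (the intrinsics and any distortion apply to the point x, -y, -z); pixel columns grow to the right and rows downward; lengths in mm; the calibration is good to about 2 mm. A picture is of the moment at which its call begins.
- order.finish_job(): hands the job in, once; it reports no verdict.
The state is a dict: "clock": time; "qpos": joint angles; "qd": joint speeds; "tau": joint torques, N m; "eef_pos": TCP position; "tool_rot": TCP orientation; "force": force on the tool from outside, world axes, zero at the start; "torque": the same for the moment, N m; "width": finger opening in mm.
Only numpy, scipy, OpenCV 4.12 (cv2) and the standard library are available. Lean on these libraries where they do the work, as an engineer would, in place of code of your own. Each camera call takes 0.05 s, during which the arm holds its last target.

## Working session

There is one attempt and no reset: what is moved stays moved. The work goes in short steps, Python scripts to look and compute and a tool call to move; the robot and the scene stay as the last step left them, time stands still between calls to the robot, and variables do not carry over. Pictures are saved under pics/ and viewed, and the job is handed in when it is done.

Besides the shell and the picture viewer there is one more tool, called after "Request:" in YAML: its name, and indented under it one key for each argument. arm_command: Moves the arm, as the interface text tells. Its arguments: {"type":"object","properties":{"rows":{"type":"array","items":{"type":"array","items":{"type":"array","items":{"type":"number"}}}},"claw":{"type":"number"}},"required":["rows"]}

```bash
ls; mkdir -p pics
python3 - <<'E'
from cell import sensors,get_image,ctrl
import cv2
print(sensors.read_state())
for n in ("scene","top","wrist"):
    d=get_image(n); cv2.imwrite(f"pics/{n}0.png",d["pixels"][:,:,::-1]); print(n,d["K"].tolist(),d["k1"],d["pose"].round(3).tolist())
print(ctrl.pinch_z)
E
```

```text
pics
{'clock': 0.0, 'qpos': array([-1.29179922,  0.62935402,  0.03844579,  1.51837028, -0.02702493,
        0.99629016, -0.02002541]), 'qd': array([ 0.00130594, -0.00079766,  0.00051777,  0.00018276, -0.00058956,
       -0.00054233,  0.00041134]), 'tau': array([ 6.57915116e-04, -5.63394964e+01,  1.22610200e+00, -1.93451571e+01,
        1.08456973e-02,  1.00756178e-02, -1.11275989e-05]), 'eef_pos': array([219.46063841, 611.16714295, 230.38330324]), 'tool_rot': array([3.14158567e+00, 1.90389797e-03, 1.22595707e+00]), 'force': array([-0.47191926, -0.11993283, -0.89151592]), 'torque': array([ 0.00998409,  0.00166986, -0.01291857]), 'width': 85.86000626921563}
scene [[416.9407052869502, 0.0, 279.25958423372623], [0.0, 416.9407052869502, 212.75196712374648], [0.0, 0.0, 1.0]] 0.034186971375410984 [[-0.386, -0.79, 0.477, 1047.103], [0.923, -0.332, 0.196, 213.929], [0.004, 0.515, 0.857, 1078.76], [0.0, 0.0, 0.0, 1.0]]
top [[418.95623847076604, 0.0, 283.43414923115785], [0.0, 418.95623847076604, 210.47515806617628], [0.0, 0.0, 1.0]] 0.008386042066121315 [[0.027, 0.989, -0.148, 373.408], [-1.0, 0.029, 0.007, -8.679], [0.012, 0.148, 0.989, 1275.283], [0.0, 0.0, 0.0, 1.0]]
wrist [[305.65770733708064, 0.0, 281.62650576460015], [0.0, 305.65770733708064, 208.07019940298338], [0.0, 0.0, 1.0]] -0.062935897200826 [[0.337, -0.902, -0.268, 151.261], [0.941, 0.323, 0.098, 635.722], [-0.002, -0.286, 0.958, 373.09], [0.0, 0.0, 0.0, 1.0]]
-18.700000000000003
```

View pics/scene0.png

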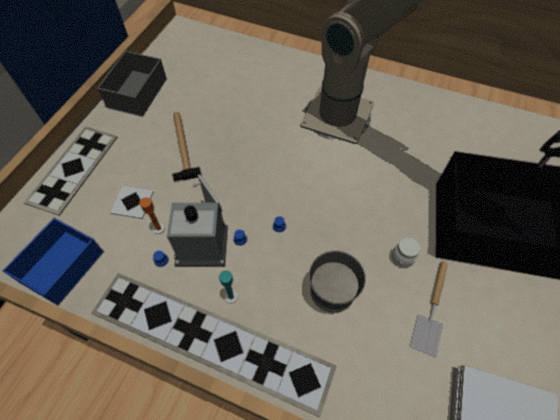

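View pics/top0.png

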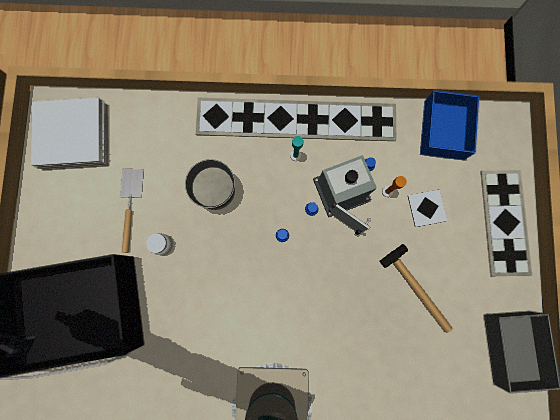

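View pics/wrist0.png

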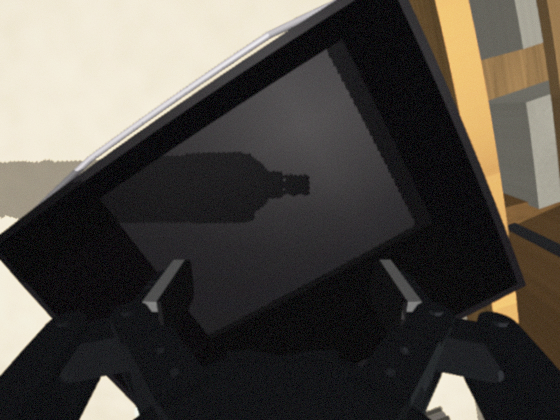

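Top view: the press is near pixel (347,180), the black knob at (351,177), and the open door runs from about (335,207) to (365,232). The orange look-alike is at (400,182), the turquoise one at (297,143), and caps sit at (370,163), (312,209) and (282,235). Next I'll measure these.

```bash
cat > h.py <<'E'
import numpy as np, cv2
from cell import sensors,get_image
def undist(d,uv):
    uv=np.asarray(uv,float).reshape(-1,2); K=d["K"]
    s=(uv-[K[0,2],K[1,2]])/[K[0,0],K[1,1]]; q=s.copy()
    for _ in range(10): q=s/(1+d["k1"]*(q**2).sum(1,keepdims=True))
    return q
def rays(d,uv):
    q=undist(d,uv); c=np.c_[q[:,0],-q[:,1],-np.ones(len(q))]
    return c@d["pose"][:3,:3].T, d["pose"][:3,3]
def onplane(d,uv,z):
    r,o=rays(d,uv); return o+r*((z-o[2])/r[:,2])[:,None]
def cloud(d):
    H,W=d["z_map"].shape; v,u=np.mgrid[:H,:W]
    r,o=rays(d,np.c_[u.ravel(),v.ravel()]); z=d["z_map"].ravel()
    return (o+r*z[:,None]).reshape(H,W,3)
E
python3 - <<'E'
from h import *
for n,(u,v,w,h) in {"top":(290,130,120,115),"scene":(120,160,180,140)}.items():
    d=get_image(n); P=cloud(d); np.savez(f"{n}.npz",P=P,**{k:d[k] for k in d})
    c=d["pixels"][v:v+h,u:u+w,::-1]; s=5 if n=="top" else 4
    cv2.imwrite(f"pics/{n}_z.png",cv2.resize(c,None,fx=s,fy=s,interpolation=cv2.INTER_CUBIC))
    X=P.reshape(-1,3); ok=(d["z_map"].ravel()>0)&(X[:,0]>400)&(X[:,0]<850)&(X[:,1]<0)&(X[:,1]>-330)
    X=X[ok]
    top=X[(abs(X[:,2]-155)<4)]; (c0,wh,a)=cv2.minAreaRect(top[:,:2].astype(np.float32)); print(n,"flat top",len(top),top[:,2].mean(),c0,wh,a)
    kn=X[(X[:,2]>188)&(X[:,2]<215)]; print("knob top",len(kn),kn.mean(0),kn.min(0),kn.max(0))
    dr=X[(abs(X[:,2]-148)<6)]; print("z148",len(dr),dr.min(0),dr.max(0))
E
```

```text
top flat top 1395 154.88815668550032 (648.1936645507812, -184.6009521484375) (312.5346984863281, 136.98153686523438) 35.649105072021484
knob top 118 [ 633.07029125 -193.90624997  197.92863653] [ 618.56806661 -208.53018485  190.46656101] [ 648.20396195 -179.05437453  203.09330252]
z148 721 [ 500.98176191 -328.42981788  142.04161051] [754.6555583  -35.6743945  153.99535171]
scene flat top 1435 156.12932619006156 (654.4878540039062, -159.93057250976562) (306.80657958984375, 167.971923828125) 58.08742904663086
knob top 139 [ 637.60901238 -191.60853232  198.19286409] [ 619.87624964 -209.67077981  188.04235727] [ 651.49569792 -177.60329758  202.70371036]
z148 486 [ 502.10309525 -329.81171609  142.0037938 ] [757.09282869 -33.85510135 153.9997742 ]
```

View pics/top_z.png

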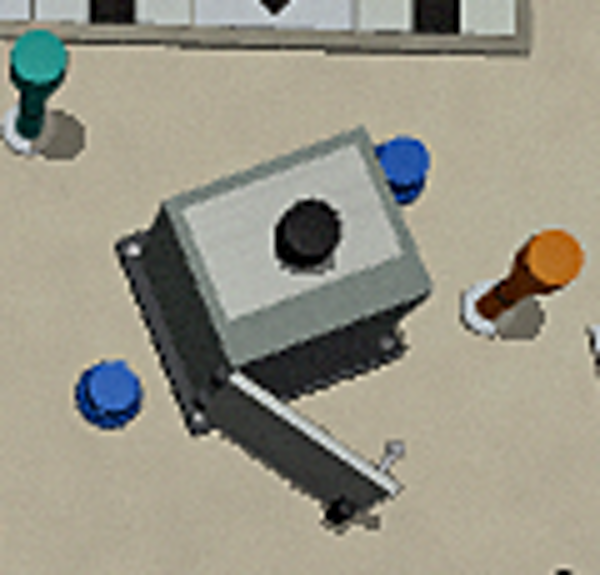

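View pics/scene_z.png

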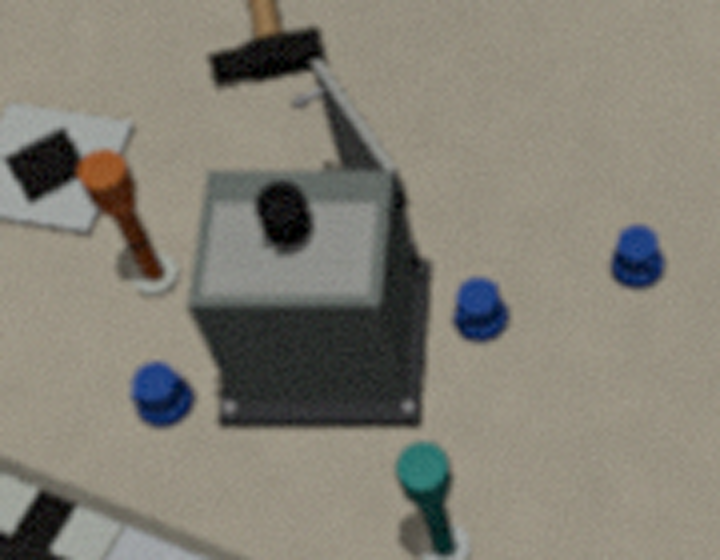

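Top crop: the housing top corners are at zoomed pixels (163,203), (362,127), (430,290) and (233,365). The door's light top edge runs from (233,375) to (398,490). Now I'll project these to world coordinates and check them against the given sizes.

Run:
```python
from h import *
L=lambda n: np.load(n+".npz")
d=L("top"); o=np.array([290,130])
c=np.array([[163,203],[362,127],[430,290],[233,365]])/5+o-0.4
p=onplane(d,c,155); print(p.round(1)); print("sides",[np.linalg.norm(p[i]-p[(i+1)%4]).round(1) for i in range(4)],"centre",p.mean(0).round(1))
for a,b in((0,1),(3,2)): 
    e=p[a]-p[b]; print("yaw from y axis",np.arctan2(-e[0],e[1]))
for a,b in((3,0),(2,1)):
    e=p[b]-p[a]; print("yaw from x",np.arctan2(e[1],e[0]))
dp=onplane(d,np.array([[233,375],[398,490]])/5+o-.4,150); print("door",dp.round(1),np.linalg.norm(dp[0]-dp[1])); e=dp[0]-dp[1]; print("door abs angle",np.arctan2(-e[0],e[1]))
s=L("scene"); o=np.array([120,160])
c=np.array([[208,172],[395,175],[380,303],[193,303]])/4+o-.4
p=onplane(s,c,155); print(p.round(1),"centre",p.mean(0).round(1),[np.linalg.norm(p[i]-p[(i+1)%4]).round(1) for i in range(4)])
e=p[1]-p[0];print("yaw y",np.arctan2(-e[0],e[1]))
# knob: blob centroid at black mask in each view, top disc at z=198
kt=onplane(d,np.array([[308,236]])/5+[290,130]-.4,190); ks=onplane(s,np.array([[285,215]])/4+[120,160]-.4,183);print("knob",kt,ks)
# clouds
for n in ("top","scene"):
    d=L(n); X=d["P"].reshape(-1,3); R=(X[:,0]>560)&(X[:,0]<720)&(X[:,1]<-100)&(X[:,1]>-290)
    k=X[R&(X[:,2]>190)]; k=k[abs(k[:,2]-198)<4]; print(n,"knob top cloud",len(k),k.mean(0).round(1), (k.min(0)+k.max(0))/2)
# all tall obstacles list
X=L("top")["P"].reshape(-1,3)
```

```text
[[ 655.9 -120.5  155. ]
 [ 702.3 -229.9  155. ]
 [ 611.6 -267.1  155. ]
 [ 566.9 -159.8  155. ]]
sides [np.float64(118.9), np.float64(98.1), np.float64(116.3), np.float64(97.4)] centre [ 634.2 -194.3  155. ]
yaw from y axis 0.4008626160589348
yaw from y axis 0.3945937513112715
yaw from x 0.4151654170830216
yaw from x 0.3888372239430469
door [[ 562.2 -160.5  150. ]
 [ 501.8 -250.4  150. ]] 108.30946465780976
door abs angle -0.5919929476216247
[[ 613.8 -269.   155. ]
 [ 568.5 -155.6  155. ]
 [ 656.7 -121.1  155. ]
 [ 701.7 -228.4  155. ]] centre [ 635.2 -193.5  155. ] [np.float64(122.1), np.float64(94.7), np.float64(116.3), np.float64(96.8)]
yaw y 0.37981981154023187
knob [[ 631.45577397 -194.30569415  190.        ]] [[ 636.08532226 -194.10312726  183.        ]]
top knob top cloud 107 [ 633.3 -193.9  198.2] [ 633.38601428 -193.79227969  198.1028085 ]
scene knob top cloud 115 [ 636.6 -192.4  199.2] [ 635.68597378 -193.6370387   198.45944189]
```

Run:
```python
from h import *
d=np.load("top.npz"); P=d["P"]
hsv=cv2.cvtColor(d["pixels"],cv2.COLOR_RGB2HSV)
for n,lo,hi in (("orange",(8,150,60),(18,255,255)),("turq",(80,120,40),(95,255,255)),("blue",(108,150,60),(125,255,255))):
    m=cv2.inRange(hsv,lo,hi); k,l,s,c=cv2.connectedComponentsWithStats(m)
    for i in range(1,k):
        if s[i,4]>25:
            X=P[l==i]; print(n,c[i].round(),s[i,4],"max",X.max(0).round(),"min",X.min(0).round())
X=P.reshape(-1,3)
for x0 in range(100,700,100):
    print(x0,[int(np.max(X[(X[:,0]>=x0)&(X[:,0]<x0+100)&(X[:,1]>=y)&(X[:,1]<y+100),2],initial=-1)) for y in range(-400,700,100)])
```

```text
orange [399. 182.] 129 max [ 671.   -9. 1275.] min [ 373. -398.    1.]
turq [297. 142.] 112 max [ 755.   -9. 1275.] min [373. -64.  63.]
blue [450. 125.] 1820 max [ 944.   -9. 1275.] min [ 373. -605.   -4.]
blue [370. 163.] 85 max [ 733. -265.   40.] min [ 699. -296.    8.]
blue [312. 208.] 116 max [589. -85.  40.] min [ 554. -121.   -1.]
blue [282. 235.] 124 max [506.   2.  42.] min [469. -34.   3.]
100 [7, 11, 8, 16, 16, 8, 8, 164, 166, 351, 165]
200 [7, 9, 7, 7, 10, 9, 9, 164, 163, 352, 15]
300 [29, 7, 8, 1275, 7, 8, 7, 7, 165, 166, 165]
400 [32, 132, 7, 41, 11, 8, 8, 81, 165, 7, 8]
500 [8, 161, 161, 38, 8, 114, 118, 11, 23, 8, 9]
600 [153, 202, 203, 8, 8, 113, 115, 9, 11, 59, 60]
```

```bash
cat > mv.py <<'E'
import numpy as np,sys
from scipy.spatial.transform import Rotation as Ro
from cell import sensors
def rel(targets):
    s=sensors.read_state(); R=Ro.from_euler("xyz",s["tool_rot"]); 
    print("t %.2f"%s["clock"],"pos",s["eef_pos"].round(1),"rot",s["tool_rot"].round(4),"F",s["force"].round(1),"w %.1f"%s["width"],"q",s["qpos"].round(2))
    for x,y,z,yaw in targets:
        T=Ro.from_euler("xyz",[np.pi,0,yaw]); print((x,y,z,round(yaw,3)),"->",R.inv().apply(np.array([x,y,z])-s["eef_pos"]).round(1).tolist(),np.rad2deg((R.inv()*T).as_rotvec()).round(2).tolist())
E
python3 - <<'E'
from mv import rel
rel([(430,430,235,1.15),(540,200,235,1.1),(540,0,235,1.05),(485,-202,235,.98)])
E
```

```text
t 0.25 pos [219.6 611.5 230.9] rot [-3.1416e+00  8.0000e-04  1.2260e+00] F [0.1 0.9 0.2] w 85.1 q [-1.29  0.63  0.04  1.52 -0.03  1.   -0.02]
(430, 430, 235, 1.15) -> [-99.7, 259.4, -4.0] [0.0, 0.05, 4.36]
(540, 200, 235, 1.1) -> [-279.0, 440.7, -3.9] [0.0, 0.05, 7.22]
(540, 0, 235, 1.05) -> [-467.2, 508.3, -3.7] [0.0, 0.05, 10.09]
(485, -202, 235, 0.98) -> [-675.9, 524.8, -3.6] [0.0, 0.05, 14.1]
```

Request:
arm_command:
  rows:
    - [[-100, 260, -4, 0, 0, 4.4], [-100, 260, -4, 0, 0, 4.4], [-100, 260, -4, 0, 0, 4.4], [-100, 260, -4, 0, 0, 4.4], [-100, 260, -4, 0, 0, 4.4], [-100, 260, -4, 0, 0, 4.4], [-100, 260, -4, 0, 0, 4.4], [-280, 440, -4, 0, 0, 7.2], [-280, 440, -4, 0, 0, 7.2], [-280, 440, -4, 0, 0, 7.2], [-280, 440, -4, 0, 0, 7.2], [-280, 440, -4, 0, 0, 7.2], [-280, 440, -4, 0, 0, 7.2], [-280, 440, -4, 0, 0, 7.2], [-467, 508, -4, 0, 0, 10], [-467, 508, -4, 0, 0, 10], [-467, 508, -4, 0, 0, 10], [-467, 508, -4, 0, 0, 10], [-467, 508, -4, 0, 0, 10], [-467, 508, -4, 0, 0, 10]]
  claw: -1

```text
clock: 1.92
eef_pos: [539.5, -8.9, 235.6]
tool_rot: [3.139, 0.005, 1.04]
force: [0.3, -0.5, -0.4]
width: 0.1
```

Run:
```python
from mv import rel
rel([(485,-202,235,.98),(485,-202,115,.98)])
```

```text
t 1.92 pos [539.5  -8.9 235.6] rot [3.1388 0.0047 1.0398] F [ 0.3 -0.5 -0.4] w 0.1 q [-0.12  0.47  0.11  1.82 -0.06  0.85  1.06]
(485, -202, 235, 0.98) -> [-194.1, 50.8, 1.6] [0.17, 0.27, 3.43]
(485, -202, 115, 0.98) -> [-193.5, 50.5, 121.6] [0.17, 0.27, 3.43]
```

Request:
arm_command:
  rows:
    - [[-194, 51, 1.6, 0.17, 0.27, 3.4], [-194, 51, 1.6, 0.17, 0.27, 3.4], [-194, 51, 1.6, 0.17, 0.27, 3.4], [-194, 51, 1.6, 0.17, 0.27, 3.4], [-194, 51, 1.6, 0.17, 0.27, 3.4], [-194, 51, 1.6, 0.17, 0.27, 3.4], [-194, 51, 1.6, 0.17, 0.27, 3.4], [-194, 51, 1.6, 0.17, 0.27, 3.4], [-194, 51, 1.6, 0.17, 0.27, 3.4]]

```text
clock: 2.67
eef_pos: [488.6, -191.1, 233.6]
tool_rot: [-3.138, -0.006, 0.995]
force: [0.6, 1.0, -0.9]
width: -0.0
```

Run:
```python
from mv import *
rel([(485,-202,115,.98)])
from h import *
for n in ("top","wrist"):
    cv2.imwrite(f"pics/{n}1.png",get_image(n)["pixels"][:,:,::-1])
```

```text
t 2.67 pos [ 488.6 -191.1  233.6] rot [-3.138  -0.0057  0.9949] F [ 0.6  1.  -0.9] w -0.0 q [ 0.23  0.45  0.13  1.86 -0.09  0.84  1.4 ]
(485, -202, 115, 0.98) -> [-11.8, 3.3, 118.5] [-0.21, -0.32, 0.86]
```

View pics/wrist1.png

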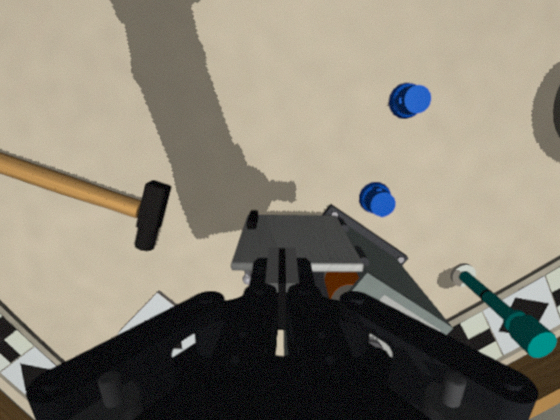

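View pics/top1.png

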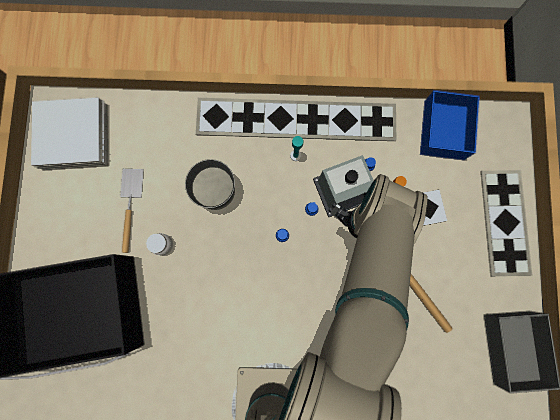

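Wrist view: the door's outer face spans about (235–365, 212–268), with the shut fingertips at (282,255). The hinge side is to the right and the caps are clear of the path. I'll descend in front of the face.

Request:
arm_command:
  rows:
    - [[-12, 3.3, 0, -0.2, -0.3, 0.9], [-12, 3.3, 40, -0.2, -0.3, 0.9], [-12, 3.3, 80, -0.2, -0.3, 0.9], [-12, 3.3, 118, -0.2, -0.3, 0.9], [-12, 3.3, 118, -0.2, -0.3, 0.9], [-12, 3.3, 118, -0.2, -0.3, 0.9], [-12, 3.3, 118, -0.2, -0.3, 0.9]]

```text
clock: 3.35
eef_pos: [485.2, -205.1, 117.2]
tool_rot: [3.139, 0.0, 0.976]
force: [-0.5, -0.2, -0.2]
width: -0.1
```

```bash
cat > push.py <<'E'
from mv import *
H=np.array([566.6,-160.4])
def tgt(th,off,z=115,r=80,yaw0=.395):
    psi=yaw0-th; x=np.array([np.cos(psi),np.sin(psi)]); y=np.array([-x[1],x[0]])
    p=H-r*y-(8+off)*x
    return (p[0].round(1),p[1].round(1),z,np.arctan2(x[0],-x[1]))
E
python3 - <<'E'
from push import *
rel([tgt(.987,11)]+[tgt(t,11) for t in (.8,.6,.4,.2)])
E
```

```text
t 3.35 pos [ 485.2 -205.1  117.2] rot [3.1389e+00 5.0000e-04 9.7620e-01] F [-0.5 -0.2 -0.2] w -0.1 q [ 0.27  0.62  0.11  1.97 -0.12  0.55  1.44]
(np.float64(506.2), np.float64(-216.2), 115, np.float64(0.979)) -> [2.6, 23.6, 2.2] [0.15, 0.03, -0.15]
(np.float64(517.6), np.float64(-226.4), 115, np.float64(1.166)) -> [0.5, 38.8, 2.3] [0.15, 0.04, -10.86]
(np.float64(531.7), np.float64(-234.9), 115, np.float64(1.366)) -> [1.4, 55.2, 2.3] [0.15, 0.06, -22.32]
(np.float64(547.2), np.float64(-240.3), 115, np.float64(1.566)) -> [5.6, 71.1, 2.4] [0.14, 0.07, -33.78]
(np.float64(563.5), np.float64(-242.6), 115, np.float64(1.766)) -> [12.8, 85.9, 2.4] [0.14, 0.09, -45.24]
```

Request:
arm_command:
  rows:
    - [[2.6, 12, 2.2, 0.15, 0, 0], [2.6, 24, 2.2, 0.15, 0, 0], [1.5, 31, 2.3, 0.15, 0, -5], [0.5, 39, 2.3, 0.15, 0, -11], [1, 47, 2.3, 0.15, 0, -16.5], [1.4, 55, 2.3, 0.15, 0, -22.3], [3.5, 63, 2.3, 0.15, 0, -28], [5.6, 71, 2.4, 0.15, 0, -33.8], [9, 78.5, 2.4, 0.15, 0, -39.5], [12.8, 86, 2.4, 0.15, 0, -45.2], [12.8, 86, 2.4, 0.15, 0, -45.2], [12.8, 86, 2.4, 0.15, 0, -45.2]]

```text
clock: 4.35
eef_pos: [563.9, -242.9, 115.9]
tool_rot: [3.141, 0.002, 1.762]
force: [0.9, -0.2, -0.3]
width: -0.1
```

Run:
```python
from push import *
rel([tgt(t,11) for t in (.2,.15,.1,.07,.05,.0)]+[tgt(0,8)])
from h import *
for n in ("scene","wrist"):
    cv2.imwrite(f"pics/{n}2.png",get_image(n)["pixels"][:,:,::-1])
```

```text
t 4.35 pos [ 563.9 -242.9  115.9] rot [3.1407e+00 2.5000e-03 1.7623e+00] F [ 0.9 -0.2 -0.3] w -0.1 q [ 0.43  0.72 -0.11  1.73  0.12  0.7   2.02]
(np.float64(563.5), np.float64(-242.6), 115, np.float64(1.766)) -> [0.3, -0.3, 0.9] [0.05, 0.14, -0.2]
(np.float64(567.6), np.float64(-242.6), 115, np.float64(1.816)) -> [-0.5, 3.7, 0.9] [0.05, 0.14, -3.07]
(np.float64(571.7), np.float64(-242.5), 115, np.float64(1.866)) -> [-1.1, 7.8, 0.9] [0.05, 0.14, -5.93]
(np.float64(574.1), np.float64(-242.3), 115, np.float64(1.896)) -> [-1.4, 10.2, 0.9] [0.04, 0.14, -7.65]
(np.float64(575.8), np.float64(-242.1), 115, np.float64(1.916)) -> [-1.5, 11.9, 0.9] [0.04, 0.15, -8.8]
(np.float64(579.8), np.float64(-241.6), 115, np.float64(1.966)) -> [-1.8, 15.9, 0.9] [0.04, 0.15, -11.66]
(np.float64(582.6), np.float64(-240.4), 115, np.float64(1.966)) -> [-1.2, 18.9, 0.9] [0.04, 0.15, -11.66]
```

View pics/wrist2.png

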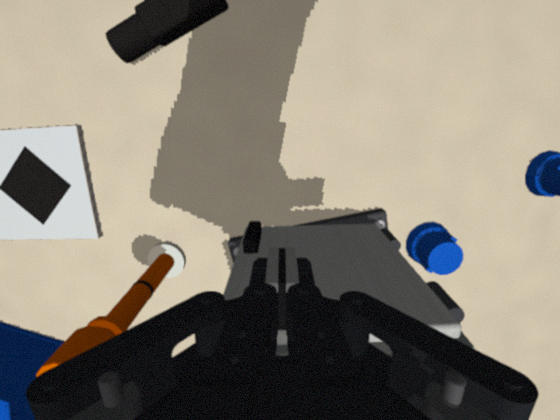

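View pics/scene2.png

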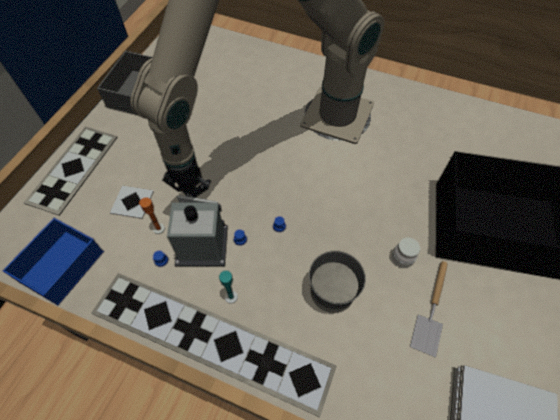

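The door has followed the fingers to about 0.2 rad. It shows in the wrist view with its finger pull at (252,235), and the orange look-alike at (150,290) is clear. I'll push slowly past the catch.

Request:
arm_command:
  rows:
    - [[-0.5, 3, 0.9, 0, 0.1, -3], [-0.8, 5, 0.9, 0, 0.1, -5], [-1.1, 7, 0.9, 0, 0.1, -6], [-1.3, 9, 0.9, 0, 0.1, -8], [-1.4, 11, 0.9, 0, 0.1, -9], [-1.6, 13, 0.9, 0, 0.1, -10], [-1.8, 15, 0.9, 0, 0.1, -11.5], [-1.8, 15, 0.9, 0, 0.1, -11.5], [-1.8, 15, 0.9, 0, 0.1, -11.5]]

```text
clock: 5.2
eef_pos: [573.5, -242.5, 112.3]
tool_rot: [-3.132, -0.004, 1.963]
force: [-5.6, -1.6, 4.0]
width: 0.1
```

Run:
```python
from push import *
rel([tgt(0,11),tgt(0,8)])
from h import *
d=get_image("wrist"); cv2.imwrite(f"pics/wrist3.png",d["pixels"][:,:,::-1])
d=get_image("scene");c=d["pixels"][150:290,120:300,::-1];cv2.imwrite("pics/scene3.png",cv2.resize(c,None,fx=4,fy=4,interpolation=cv2.INTER_CUBIC))
```

```text
t 5.20 pos [ 573.5 -242.5  112.3] rot [-3.1323 -0.0038  1.9626] F [-5.6 -1.6  4. ] w 0.1 q [ 0.45  0.74 -0.17  1.69  0.17  0.74  2.16]
(np.float64(579.8), np.float64(-241.6), 115, np.float64(1.966)) -> [-1.5, 6.2, -2.7] [-0.53, -0.22, -0.18]
(np.float64(582.6), np.float64(-240.4), 115, np.float64(1.966)) -> [-1.5, 9.2, -2.8] [-0.53, -0.22, -0.18]
```

View pics/wrist3.png

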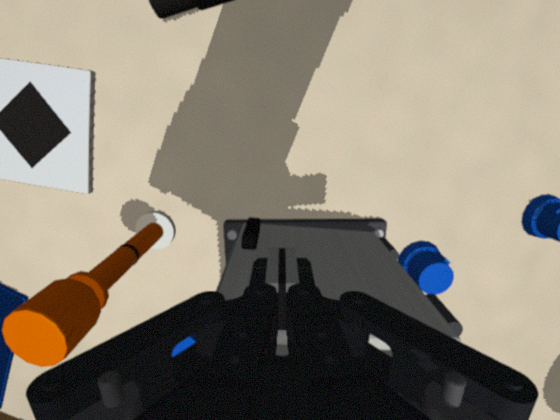

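View pics/scene3.png

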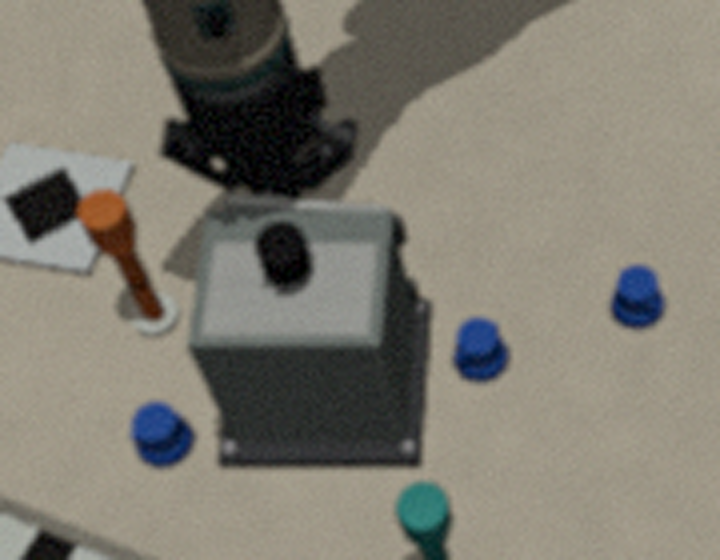

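The reaction is about 6 N and the tool is 6 mm short of shut, so the fingers are on the catch. I'll push a bit further.

Request:
arm_command:
  rows:
    - [[-0.5, 2, -1, -0.2, 0, 0], [-1, 4, -1.5, -0.3, 0, 0], [-1, 6, -2, -0.4, 0, 0], [-1, 8, -2, -0.4, 0, 0], [-1, 8, -2, -0.4, 0, 0], [-1, 8, -2, -0.4, 0, 0]]

```text
clock: 5.8
eef_pos: [580.6, -240.6, 113.8]
tool_rot: [-3.137, -0.004, 1.964]
force: [-9.7, -3.4, 1.6]
width: 0.0
```

Run:
```python
from push import *
rel([tgt(0,11),tgt(0,8)])
from h import *
d=get_image("wrist"); cv2.imwrite(f"pics/wrist4.png",d["pixels"][:,:,::-1])
```

```text
t 5.80 pos [ 580.6 -240.6  113.8] rot [-3.1373 -0.0044  1.9635] F [-9.7 -3.4  1.6] w 0.0 q [ 0.45  0.74 -0.17  1.67  0.17  0.75  2.16]
(np.float64(579.8), np.float64(-241.6), 115, np.float64(1.966)) -> [-0.6, -1.1, -1.2] [-0.24, -0.25, -0.13]
(np.float64(582.6), np.float64(-240.4), 115, np.float64(1.966)) -> [-0.5, 1.9, -1.2] [-0.24, -0.25, -0.13]
```

View pics/wrist4.png

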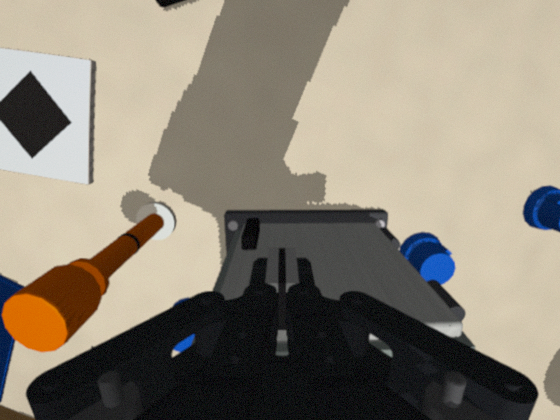

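Request:
arm_command:
  rows:
    - [[0, 2, 0, 0, 0, 0], [0, 4, 0, 0, 0, 0], [0, 4, 0, 0, 0, 0], [0, 4, 0, 0, 0, 0]]

```text
clock: 6.18
eef_pos: [580.6, -240.6, 113.8]
tool_rot: [-3.131, -0.006, 1.962]
force: [-17.6, -5.0, 8.8]
width: 0.2
```

Request:
arm_command:
  rows:
    - [[0, -10, 0, 0, 0, 0], [0, -30, 0, 0, 0, 0], [0, -45, 0, 0, 0, 0], [0, -45, 0, 0, 0, 0], [0, -45, -30, 0, 0, 0], [0, -45, -70, 0, 0, 0], [0, -45, -110, 0, 0, 0], [0, -45, -120, 0, 0, 0], [0, -45, -120, 0, 0, 0], [0, -45, -120, 0, 0, 0]]

```text
clock: 7.02
eef_pos: [548.6, -254.3, 235.0]
tool_rot: [3.134, -0.001, 1.967]
force: [-1.0, 0.0, -0.7]
width: 0.1
```

Run:
```python
from push import *
rel([(600,-190,260,1.966)])
from h import *
for n,(u,v,w,h) in {"top":(290,130,120,115),"scene":(120,150,180,140)}.items():
    d=get_image(n);c=d["pixels"][v:v+h,u:u+w,::-1];cv2.imwrite(f"pics/{n}5.png",cv2.resize(c,None,fx=4,fy=4,interpolation=cv2.INTER_CUBIC))
d=get_image("wrist"); cv2.imwrite(f"pics/wrist5.png",d["pixels"][:,:,::-1])
```

```text
t 7.02 pos [ 548.6 -254.3  235. ] rot [ 3.1342e+00 -9.0000e-04  1.9668e+00] F [-1.   0.  -0.7] w 0.1 q [ 0.52  0.56 -0.21  1.65  0.13  0.94  2.23]
(600, -190, 260, 1.966) -> [39.5, 72.4, -24.5] [0.42, -0.05, 0.04]
```

View pics/wrist5.png

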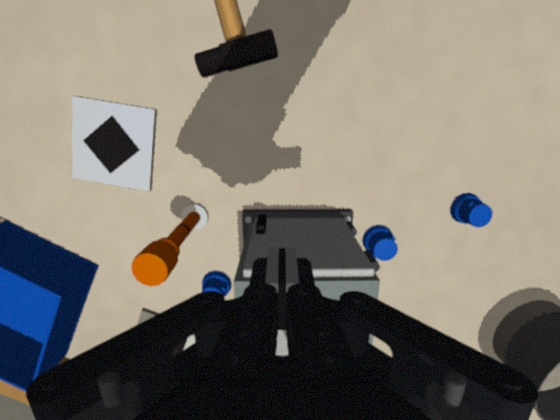

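View pics/top5.png

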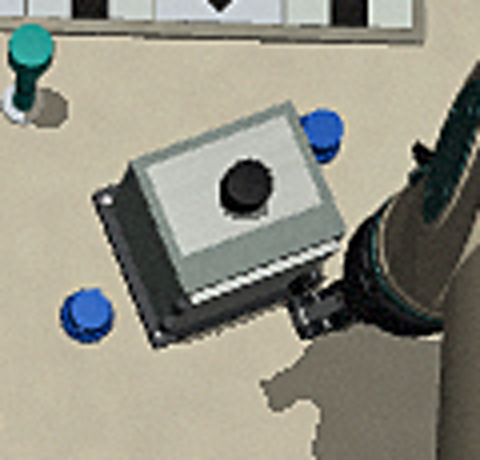

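View pics/scene5.png

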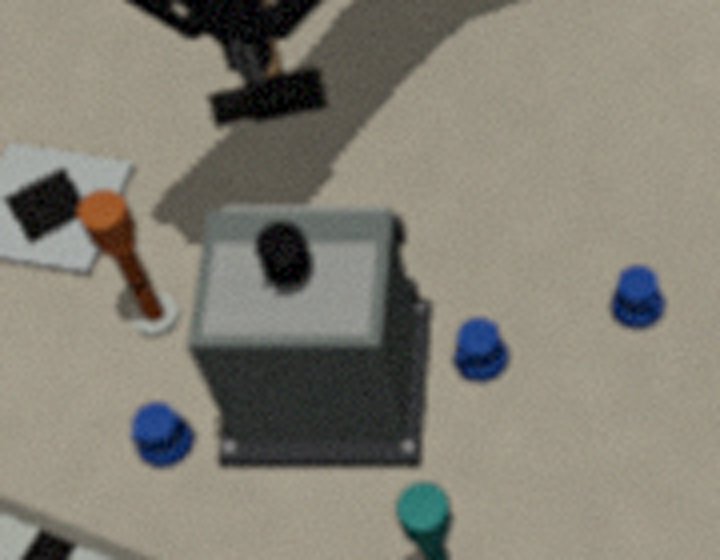

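The door is shut. The push rose from 10 N to 18 N without further travel, and after I backed off the door's light edge stays parallel and flush with the front (top crop, (190,300) to (340,240)). Now I'll move above the knob with the gripper open.

Run:
```python
from push import *
rel([(634.7,-193.8,250,1.966)])
```

```text
t 7.17 pos [ 546.6 -254.2  232.5] rot [ 3.1385 -0.0047  1.9664] F [0.6 0.5 0.3] w -0.0 q [ 0.52  0.56 -0.21  1.65  0.13  0.94  2.24]
(634.7, -193.8, 250, 1.966) -> [21.9, 104.7, -17.1] [0.17, -0.27, 0.02]
```

Request:
arm_command:
  rows:
    - [[0, 0, -17, 0.17, -0.27, 0], [11, 40, -17, 0.17, -0.27, 0], [22, 75, -17, 0.17, -0.27, 0], [22, 105, -17, 0.17, -0.27, 0], [22, 105, -17, 0.17, -0.27, 0], [22, 105, -17, 0.17, -0.27, 0], [22, 105, -17, 0.17, -0.27, 0], [22, 105, -17, 0.17, -0.27, 0]]
  claw: 1

```text
clock: 7.83
eef_pos: [634.1, -195.6, 250.6]
tool_rot: [-3.141, 0.002, 1.964]
force: [0.2, 0.1, 1.1]
width: 85.4
```

Run:
```python
from push import *
rel([(634.7,-193.8,162,1.966)])
from h import *
d=get_image("wrist"); cv2.imwrite(f"pics/wrist6.png",d["pixels"][:,:,::-1])
P=cloud(d).reshape(-1,3); 
k=P[(P[:,2]>193)&(P[:,2]<202)&(np.hypot(P[:,0]-635,P[:,1]+194)<30)]; print(len(k), k.mean(0) if len(k) else "", k.min(0),k.max(0))
```

```text
t 7.83 pos [ 634.1 -195.6  250.6] rot [-3.1408e+00  1.7000e-03  1.9642e+00] F [0.2 0.1 1.1] w 85.4 q [ 0.37  0.64 -0.2   1.45  0.14  1.07  2.1 ]
(634.7, -193.8, 162, 1.966) -> [1.6, 1.3, 88.6] [-0.04, 0.1, -0.1]
1582 [ 635.08770561 -195.26929508  197.87017085] [ 620.19577537 -210.37228778  193.00332067] [ 651.67318876 -179.54708562  200.12316647]
```

View pics/wrist6.png

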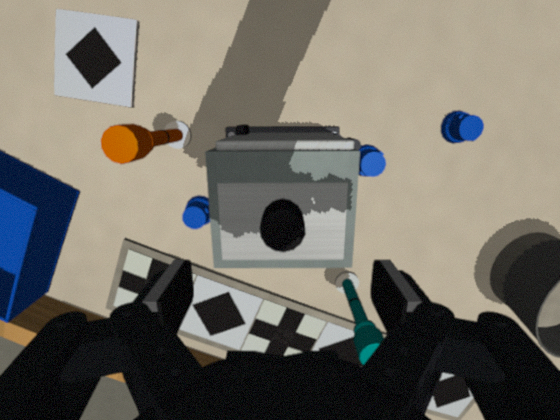

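Wrist view: the knob is at (282,225), midway between the fingers at about x=180 and x=385. Its measured centre is (635.3,-195.2,198), which agrees with the fixed cameras to within 2 mm. I'll descend.

Request:
arm_command:
  rows:
    - [[0.3, 1.2, 20, 0, 0.1, 0], [0.3, 1.2, 45, 0, 0.1, 0], [0.3, 1.2, 65, 0, 0.1, 0], [0.3, 1.2, 80, 0, 0.1, 0], [0.3, 1.2, 88, 0, 0.1, 0], [0.3, 1.2, 88, 0, 0.1, 0], [0.3, 1.2, 88, 0, 0.1, 0], [0.3, 1.2, 88, 0, 0.1, 0]]

```text
clock: 8.55
eef_pos: [637.4, -194.2, 165.0]
tool_rot: [3.138, 0.002, 1.965]
force: [0.5, 0.2, 0.4]
width: 85.3
```

Run:
```python
from push import *
rel([(634.9,-194.5,162,1.966)])
from h import *
d=get_image("wrist"); cv2.imwrite(f"pics/wrist7.png",d["pixels"][:,:,::-1])
P=cloud(d).reshape(-1,3)
k=P[(P[:,2]>193)&(P[:,2]<202)&(np.hypot(P[:,0]-635,P[:,1]+194)<30)]; print(len(k), k.mean(0) if len(k) else "")
```

```text
t 8.55 pos [ 637.4 -194.2  165. ] rot [3.1382e+00 1.8000e-03 1.9654e+00] F [0.5 0.2 0.4] w 85.3 q [ 0.36  0.73 -0.19  1.53  0.16  0.9   2.08]
(634.9, -194.5, 162, 1.966) -> [0.7, -2.4, 3.0] [0.2, 0.1, -0.04]
4185 [ 633.97353351 -195.63875657  197.69247315]
```

View pics/wrist7.png

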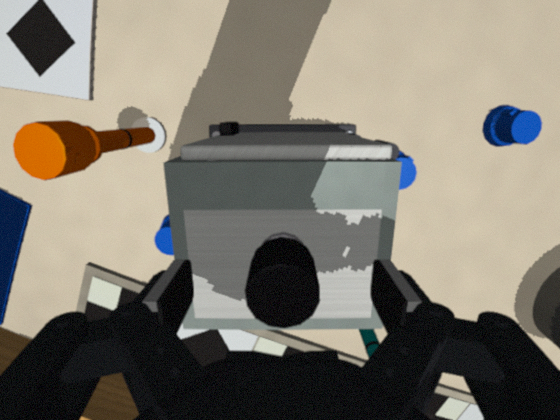

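The knob (282,280) is centred between the fingers. I'll trim the position by a couple of millimetres and settle with the fingers at about 45 mm before closing.

Request:
arm_command:
  rows:
    - [[0, -2, 2.5, 0.2, 0.1, 0], [0, -2, 2.5, 0.2, 0.1, 0], [0, -2, 2.5, 0.2, 0.1, 0], [0, -2, 2.5, 0.2, 0.1, 0], [0, -2, 2.5, 0.2, 0.1, 0], [0, -2, 2.5, 0.2, 0.1, 0]]
  claw: 0.05

```text
clock: 9.1
eef_pos: [635.0, -194.4, 161.2]
tool_rot: [-3.14, -0.001, 1.966]
force: [0.4, 0.0, -0.6]
width: 44.7
```

Run:
```python
from push import *
rel([(634.9,-194.5,162,1.966)])
from h import *
d=get_image("wrist"); cv2.imwrite(f"pics/wrist8.png",d["pixels"][:,:,::-1])
```

```text
t 9.10 pos [ 635.  -194.4  161.2] rot [-3.1400e+00 -1.3000e-03  1.9661e+00] F [ 0.4  0.  -0.6] w 44.7 q [ 0.36  0.73 -0.19  1.54  0.16  0.89  2.08]
(634.9, -194.5, 162, 1.966) -> [-0.1, -0.1, -0.8] [-0.09, -0.07, 0.01]
```

View pics/wrist8.png

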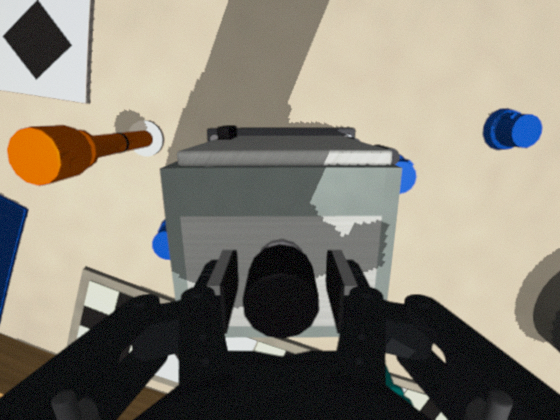

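The knob spans 245–320 px between inner finger edges at 236 and 328, so it is centred. Closing.

Request:
arm_command:
  rows:
    - [[0, 0, 0, 0, 0, 0], [0, 0, 0, 0, 0, 0], [0, 0, 0, 0, 0, 0], [0, 0, 0, 0, 0, 0], [0, 0, 0, 0, 0, 0], [0, 0, 0, 0, 0, 0]]
  claw: -1

```text
clock: 9.65
eef_pos: [635.0, -194.5, 161.3]
tool_rot: [-3.14, -0.001, 1.966]
force: [0.2, 0.1, 2.5]
width: 30.9
```

Run:
```python
from push import *
rel([(635,-194.4,161.2,1.966)])
s=sensors.read_state(); print(s["force"],s["torque"])
```

```text
t 9.65 pos [ 635.  -194.5  161.3] rot [-3.1402e+00 -1.1000e-03  1.9660e+00] F [0.2 0.1 2.5] w 30.9 q [ 0.36  0.73 -0.19  1.54  0.16  0.89  2.08]
(635, -194.4, 161.2, 1.966) -> [0.1, 0.0, 0.1] [-0.08, -0.06, -0.0]
[0.17399577 0.05932817 2.52253226] [-0.01152766  0.08619278 -0.04599779]
```

Grip is made at 30.9 mm with almost no lateral force. I'll lift slowly in two stages.

Request:
arm_command:
  rows:
    - [[0, 0, -2, 0, 0, 0], [0, 0, -5, 0, 0, 0], [0, 0, -8, 0, 0, 0], [0, 0, -11, 0, 0, 0], [0, 0, -14, 0, 0, 0], [0, 0, -17, 0, 0, 0], [0, 0, -20, 0, 0, 0], [0, 0, -20, 0, 0, 0], [0, 0, -20, 0, 0, 0]]

```text
clock: 10.4
eef_pos: [634.9, -194.3, 181.4]
tool_rot: [-3.14, -0.001, 1.966]
force: [-0.2, -0.2, -2.8]
width: 30.6
```

Run:
```python
from push import *
rel([(635,-194.5,211.3,1.966)])
s=sensors.read_state(); print(s["force"],s["torque"])
```

```text
t 10.40 pos [ 634.9 -194.3  181.4] rot [-3.1401e+00 -1.3000e-03  1.9660e+00] F [-0.2 -0.2 -2.8] w 30.6 q [ 0.37  0.71 -0.2   1.52  0.16  0.93  2.09]
(635, -194.5, 211.3, 1.966) -> [-0.1, -0.0, -29.9] [-0.09, -0.07, 0.0]
[-0.20200236 -0.19725282 -2.81115535] [-0.02145275 -0.01220374  0.01293494]
```

Request:
arm_command:
  rows:
    - [[0, 0, -3, 0, 0, 0], [0, 0, -7, 0, 0, 0], [0, 0, -11, 0, 0, 0], [0, 0, -15, 0, 0, 0], [0, 0, -19, 0, 0, 0], [0, 0, -23, 0, 0, 0], [0, 0, -26, 0, 0, 0], [0, 0, -28, 0, 0, 0], [0, 0, -30, 0, 0, 0], [0, 0, -30, 0, 0, 0], [0, 0, -30, 0, 0, 0], [0, 0, -30, 0, 0, 0], [0, 0, -30, 0, 0, 0]]

```text
clock: 11.48
eef_pos: [634.8, -194.4, 210.9]
tool_rot: [-3.139, -0.002, 1.966]
force: [0.8, 0.2, -2.5]
width: 30.8
```

Run:
```python
from push import *
rel([(635,-194.5,211.3,1.966)])
s=sensors.read_state(); print(s["force"],s["torque"],abs(s["qd"]).max())
from h import *
for n,(u,v,w,h) in {"top":(290,130,120,115),"scene":(120,130,180,150)}.items():
    d=get_image(n);c=d["pixels"][v:v+h,u:u+w,::-1];cv2.imwrite(f"pics/{n}9.png",cv2.resize(c,None,fx=4,fy=4,interpolation=cv2.INTER_CUBIC))
d=get_image("wrist"); cv2.imwrite(f"pics/wrist9.png",d["pixels"][:,:,::-1])
P=cloud(d).reshape(-1,3); k=P[(P[:,2]>225)&(P[:,2]<270)&(np.hypot(P[:,0]-635,P[:,1]+194)<12)]; print(len(k), np.percentile(k[:,2],[50,90,99]) if len(k) else "")
```

```text
t 11.48 pos [ 634.8 -194.4  210.9] rot [-3.1394e+00 -1.7000e-03  1.9660e+00] F [ 0.8  0.2 -2.5] w 30.8 q [ 0.37  0.68 -0.2   1.49  0.15  0.99  2.1 ]
(635, -194.5, 211.3, 1.966) -> [-0.2, 0.2, -0.4] [-0.13, -0.1, 0.0]
[ 0.82317613  0.24173719 -2.53445852] [-0.02266949  0.02144549  0.00217726] 0.001997048210179996
2381 [247.5432039  248.26006725 248.83980782]
```

View pics/wrist9.png

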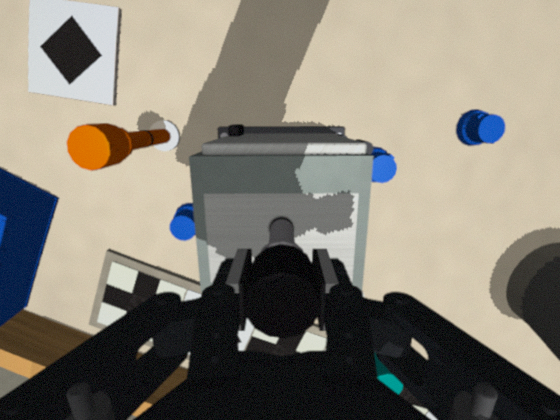

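View pics/scene9.png

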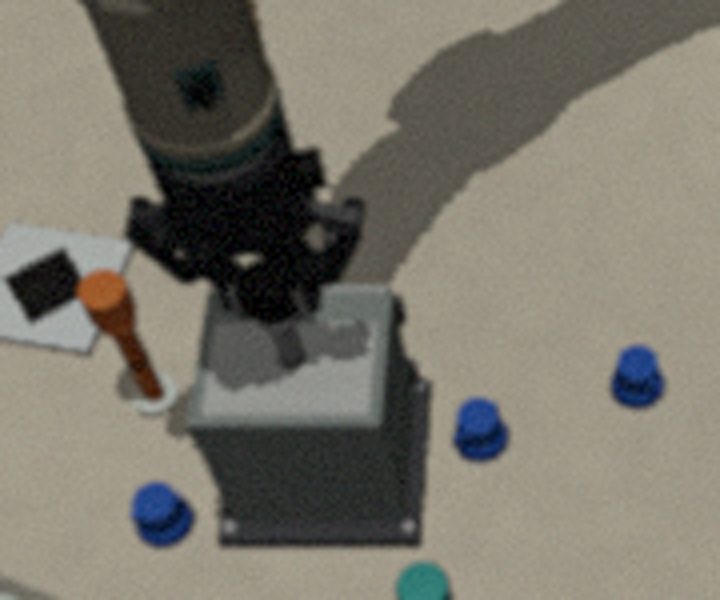

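The rod is up by 50 mm: the knob top reads 247.5–248 mm, against 198 before. In the wrist view the rod is visible below the knob at (282,232), and the door edge at (215–370,148) is still flush. The arm is still and the forces are small, so I'm handing in.

Run:
```python
from cell import order,sensors
print(order.finish_job()); s=sensors.read_state(); print(s["clock"],s["eef_pos"],s["force"],s["width"])
```

```text
the job is handed in; nothing more can be done
None
the job is handed in; nothing more can be done
```

The door is shut on its catch, and the rod was 50 mm up with the fingers holding it by the knob when I handed in at about 11.5 s. The hand-in gave no verdict.

**Door:** I pushed it shut with the closed fingertips. The resistance rose from 10 to 18 N with no further travel. After I backed off, the door stayed flush, and it still looked flush in the last picture.

**Rod:**
- **Grip:** I took the knob from above at 30.9 mm opening, with almost no sideways force.
- **Lift:** I raised it straight up. The tool rose 49.6 mm, and the knob top went from about 198 to 248 mm.
- **Last readings:** the side force was under 1 N, about 2.5 N of rod weight hung on the gripper, the tool was within about 0.003 rad of vertical, and the arm was at rest.

**Bystanders:** I touched nothing else on purpose, and nothing looked moved in the views I took.

**Checks that disagreed or were missed:**
- The cameras differed by up to about 2 mm on the knob's position, and the knob's measured width was about 1 mm under the stated 32 mm. Neither affected the grip.
- I could not see the dark ring clearly in the shadow, so the 50 mm rests on the tool travel and the knob height.

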